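# Offer up a turned spindle between the lathe centres

### The arm

A 6-joint arm with a two-finger parallel gripper is mounted at the origin on the work surface. World frame = base frame: x ahead of the robot, y to its left, z up, the work surface at z = 0. Lengths are in m, angles in degrees, forces in N, time in s.
With the tool pointing down it reaches from about 0.35 to 1 m from the base axis. Payload 7.1 kg.
Tool frame: the origin (TCP) lies at the very end of the fingers, on their centre line; the grasp point (between the pads) lies 19 mm behind it (env.tcp_to_grasp is the distance from the TCP to the grasp point, in m); z points along the fingers, y is the direction in which the jaws open and shut (so a half turn about z gives the same grasp; the last joint's range is limited). The gripper opens to 85 mm and grips with 20 to 120 N. Pads are 22 mm wide; open, the fingers measure 114 mm over their backs; the gripper's body (76 mm by 85 mm) begins 54 mm behind the grasp point. The pads swing forward as they close: fully open they stand 13 mm farther back than shut.
Start: joints at [-74.886, 24.242, 93.386, -0, 62.372, -1.089], TCP at [0.174, -0.6, 0.2] pointing down, gripper open.
Joint ranges: [-172.04, 172.04], [-51.8, 120.97], [4.93, 147.93], [-75.15, 255.16], [6.16, 154.13], [-145.62, 145.62]. Speed limits (degrees/s): [136.94, 136.94, 172.46, 180, 180, 180].

### API

Orientations are given as a 3x3 rotation matrix whose columns are the frame's x, y, z axes.
In Python, from rig import env gives the robot as it stands.
- The arm moves only by the shell command python3 -m pendant 'ROWS' [FORCE]. ROWS is JSON, a list of rows, each an object with "fingers": the finger opening in mm, from 0 to 85.4; "travel": the shift along the tool's x, y, z in mm, a list of three; "yaw": the turn about the tool's z in degrees. In form: [{"fingers": fingers, "travel": [dx, dy, dz], "yaw": yaw}, ...]. A call has 1 to 20 rows; each row shifts and turns the commanded pose from where the row before left it, along the tool's axes as they then stand; what a row does not reach is not made up. A row lasts 1/10 s, in which the tool goes at most 50 mm and 8.59 degrees, less where a joint would pass 70% of its speed; a pose out of reach is approached as far as the arm can. A call with a gripper value outside its range is refused whole. The fingers move at their own pace and stop on an object; FORCE is the grip in N (left out, the last holds). Time passes only in rows, so rows that do not move let the fingers close. It gives the time, the measured TCP pose, the force and the opening at its end, in the units of the state.
- env.sense(): the state, without advancing time (a new reading comes with each control period).
- env.grab_frame(name): name is "scene" or "top" or "wrist"; returns a dict with "color" (384x512x3 uint8, red, green, blue), "z_map" (384x512 float32, m along the optical axis (not along the pixel's ray), 0 where there is no reading), "camera_matrix" (3x3 intrinsics, pixels), "xyz" and "attitude" of the camera in the world; the wrist camera has in their place "hand_eye" (4x4, takes a point from camera to tool coordinates, whose origin is the TCP and whose axes are the flange's). Camera axes: x right, y down, z forward; pixel columns grow to the right and rows downward; lengths in m; the calibration is good to about 2 mm. The wrist camera is an equidistant fisheye: a pixel r from the principal point sees the ray r / f radians off the axis. A picture is of the moment at which its call begins: read the wrist's pose just before it.
- env.job_done(): hands the job in, once; it reports no verdict.
The state is a dict: "time": time; "joints": joint angles; "dq": joint speeds; "joint_efforts": joint torques, N m; "position": TCP position; "tool_rot": TCP orientation; "contact_force": force on the tool from outside, world axes, zero at the start; "ft_torque": the same for the moment, N m; "gripper_width": finger opening in m.
Only numpy, scipy, OpenCV 4.12 (cv2) and the standard library are available. Lean on these libraries where they do the work, as an engineer would, in place of code of your own. Each camera call takes 0.05 s, during which the arm holds its last target.

### The job

Lift the long turned spindle (the one with the neck and the spigot) out of its V rest and offer it up to the lathe: hold it in the air midway between the two centre points, level and in line with them, spigot end towards the headstock, touching neither point. Carry it level all the way, do not bump the lathe, and leave the short blank, the gouge and the wax tin alone. Finish still holding the spindle there, steady; do not put it down or let go.

Things in the scene. Friction and masses are not known exactly. Their poses are not given: they have to be found in the camera images.
- blank_center (a point): Centre of the long turned spindle: loose pale wood, 0.22 kg, 220 mm long, lying in its V rest. On its axis, halfway along; y runs along the spindle to the spigot end. Diameter 45 mm, but a 34 mm neck from y = -42 to -20 mm and a 28 mm spigot from y = 90 to 110 mm. Centre of mass 5 mm towards -y. Axis 62 mm above the table. Grasp across the axis, y from -20 to 45 mm.
- blank: The same spindle as a whole, with the same origin and axes as point blank_center.
- spigot_end (a point): Centre of the end face of the spindle's spigot, 110 mm from blank_center along +y.
- rest: The spindle's fixed wooden V rest. Origin on the table under its centre, y along the spindle. Base plate 80 x 160 mm, 12 mm thick; V blocks at y = -60 and 60 mm, each 20 mm long, 66 mm across, 53 mm high over the table; free gap of 100 mm between them. The short blank's rest is its twin; which of them stands on the left varies.
- lathe_mid (a point): The point midway between the two centre points of the lathe, 205 mm above the table. Its y axis is the lathe's centre line, pointing from the tailstock to the headstock; z up. The target: spindle centre here, spindle y along this y.
- lathe: The fixed wood lathe across the bench, beyond the rests. Origin on the table under lathe_mid, same axes. Bed 140 mm wide, top at 85 mm. Grey headstock with black motor cover at +y: chuck face at y = 185 mm, 84 mm across; headstock from y = 245 mm, 285 mm high, knob on top to 317 mm (the highest part). Tailstock from y = -205 mm to -y, up to 271 mm; tool rest parked beyond it.
- drive_point (a point): Tip of the drive point in the chuck, 150 mm from lathe_mid along +y.
- tail_point (a point): Tip of the tailstock's point, 150 mm from lathe_mid along -y; the gap between the points is 300 mm.
- short_center (a point): Centre (on the axis, halfway along) of the short blank: a plain cylinder of the same wood, 160 mm long, 50 mm diameter, y along it, in the other, similar V rest, its axis 65 mm above the table. Leave it alone.
- short_blank: The short blank as a whole, with the same origin and axes as short_center.
- gouge: A turning gouge lying on the bench, 255 mm long, up to 28 mm high; origin on the table under the joint of the wooden handle (130 mm, towards -x) and steel blade (+x). Leave it alone.
- wax_tin: A closed bare-metal tin of wax, 68 mm diameter, 50 mm high, origin under its centre. Leave it alone.
There are look-alikes about, which are no part of the job. What is shaped like the rest but blue or turquoise is not meant.

How it is judged (in metres and radians):
On the way:
1. the spindle is lifted clear of its rest, held by the fingers (z of blank_center in the frame of rest above 0.095 m and contact force between blank and the fingers above 1 N and contact force between blank and rest below 0.05 N), for 0.2 s.
At the end, for the whole second after the job is handed in: Gripped and still (20 mm/s, 0.15 rad/s), touching nothing else: spindle centre within 15 mm of the lathe centre line sideways and in height and 20 mm of midway between the points; axis within 0.12 rad of the centre line and 0.10 rad of level; spigot to the headstock (x of blank_center in the frame of lathe_mid between -0.015 and 0.015 m and y of blank_center in the frame of lathe_mid between -0.02 and 0.02 m and z of blank_center in the frame of lathe_mid between -0.015 and 0.015 m and angle between the y axis of blank_center and the y axis of lathe_mid, either way round below 0.12 rad and y of spigot_end in the frame of lathe_mid above 0.05 m and angle between blank_center's own y axis and vertical between 1.4708 and 1.6708 rad and linear speed of blank below 0.02 m/s and angular speed of blank below 0.15 rad/s and contact force between blank and the fingers above 1 N and contact force between blank and rest below 0.05 N and contact force between blank and lathe below 0.05 N and contact force between blank and wax_tin below 0.05 N and contact force between blank and gouge below 0.05 N and contact force between blank and short_blank below 0.05 N); the arm keeps its last pose, push and grip.
It fails at once if the spindle tips more than 20 degrees from level (not (angle between blank_center's own y axis and vertical between 1.2208 and 1.9208 rad)).
It fails at once if the lathe is bumped (more than 5 N) (contact force between lathe and anything else above 5 N).
It fails at once if the short blank is moved more than 20 mm (distance of short_center from where it was at the start of the episode above 0.02 m).
It fails at once if the gouge is moved more than 20 mm (distance of gouge from where it was at the start of the episode above 0.02 m).
It fails at once if the wax tin is moved more than 20 mm (distance of wax_tin from where it was at the start of the episode above 0.02 m).
It also fails if it takes over 56 s, if anything falls off the work surface, if the arm or the gripper's body presses on something with over 40 N, if the wrist force passes 120 N, or if a joint passes its speed limit or range.

## Working session

There is one attempt and no reset: what is moved stays moved. The work goes in short steps, Python scripts to look and compute and a shell command to move; the robot and the scene stay as the last step left them, time stands still between calls to the robot, and variables do not carry over. Pictures are saved under pics/ and viewed, and the job is handed in when it is done.

```bash
ls; mkdir -p pics; cat > h.py <<'E'
import numpy as np, cv2, pickle
def save(n,f): cv2.imwrite(f'pics/{n}.png',cv2.cvtColor(f['color'],cv2.COLOR_RGB2BGR)); pickle.dump(f,open(f'pics/{n}.pkl','wb'))
def load(n): return pickle.load(open(f'pics/{n}.pkl','rb'))
def cloud(f):
    K=f['camera_matrix'];z=f['z_map'];v,u=np.mgrid[:z.shape[0],:z.shape[1]]
    p=np.stack([(u-K[0,2])/K[0,0]*z,(v-K[1,2])/K[1,1]*z,z],-1)
    w=p@np.array(f['attitude']).T+np.array(f['xyz']); w[z==0]=np.nan
    return w
E
python3 - <<'E'
from rig import env
from h import *
for n in('scene','top'):
    f=env.grab_frame(n);save(n+'0',f);print(n,f['xyz'],f['attitude'],f['camera_matrix'])
print(env.sense())
for n in('scene0','top0'):
    im=cv2.imread(f'pics/{n}.png');cv2.imwrite(f'pics/{n}b.png',cv2.resize(im,(800,600),interpolation=cv2.INTER_CUBIC))
E
```

```text
pics
scene [ 1.06973111 -0.40223258  1.04949928] [[ 0.65176166  0.56641283 -0.5043642 ]
 [ 0.75821939 -0.47118274  0.45065527]
 [ 0.01760922 -0.67613855 -0.73656404]] [[352.10924585   0.         251.33992931]
 [  0.         352.10924585 190.59858487]
 [  0.           0.           1.        ]]
top [0.31554504 0.16741273 1.50854175] [[-0.0117322  -0.99323053  0.11556584]
 [-0.99981407  0.00988348 -0.01655717]
 [ 0.01530289 -0.11573861 -0.99316182]] [[392.40938079   0.         258.69560496]
 [  0.         392.40938079 186.78645592]
 [  0.           0.           1.        ]]
{'time': 0.1, 'joints': array([-7.48857135e+01,  2.42804753e+01,  9.34269958e+01, -6.42148533e-04,
        6.23719931e+01, -1.08912185e+00]), 'dq': array([-0.08682244, -0.13889937, -0.00962215,  0.05988033,  0.08230695,
       -0.01348504]), 'joint_efforts': array([ 1.77397316e-03, -5.58423829e+01, -2.82445854e+01, -8.86113071e-06,
        2.99984407e-03, -8.16078682e-06]), 'position': array([ 0.17428172, -0.59965126,  0.19881924]), 'tool_rot': array([[ 9.60275639e-01,  2.79052970e-01, -3.71216642e-04],
       [ 2.79053216e-01, -9.60274709e-01,  1.33634542e-03],
       [ 1.64412047e-05, -1.38684915e-03, -9.99999038e-01]]), 'contact_force': array([-0.1478401 , -0.32193751, -0.34920513]), 'ft_torque': array([-0.01802499, -0.01642012,  0.03227059]), 'gripper_width': 0.08546548785296851}
```

View pics/scene0b.png

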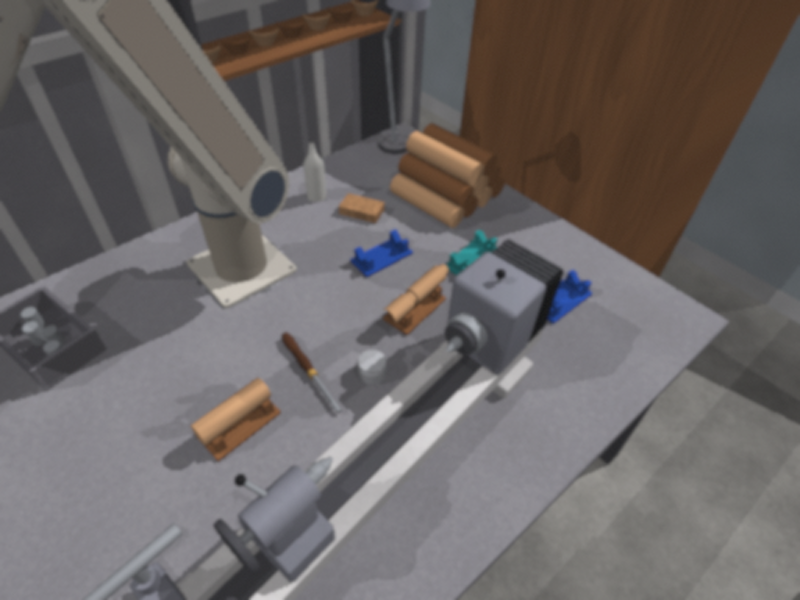

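View pics/top0b.png

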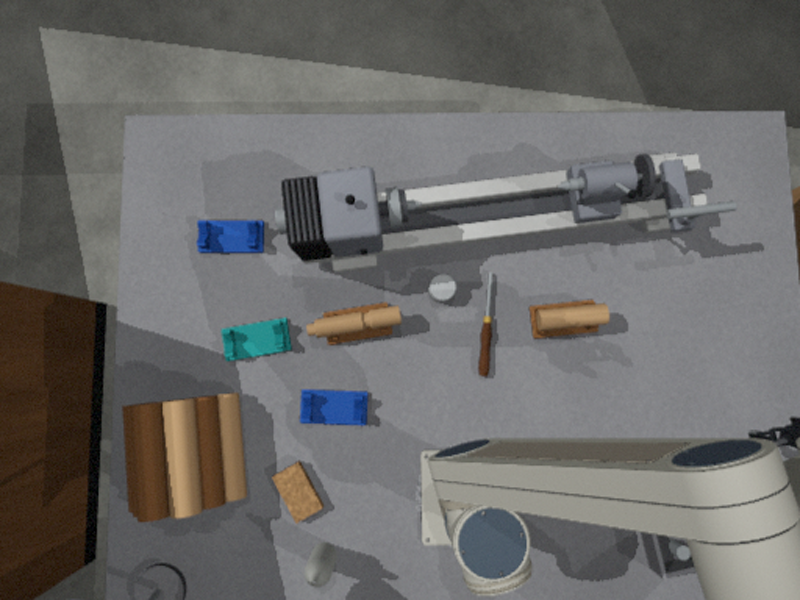

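The top view (800x600) shows two wood cylinders in brown rests. The left one at (355,322) has a neck at about (366,318) and a thin spigot at its left end (312,328). The right one at (572,318) is plain and shorter. The left one fits the long spindle. The blue and turquoise rests are decoys. I'll confirm this in an enlarged crop and measure.

```bash
python3 - <<'E'
from h import *
im=cv2.imread('pics/top0.png')
a=cv2.resize(im[185:230,185:270],(800,424),interpolation=cv2.INTER_CUBIC);cv2.imwrite('pics/cropA.png',a)
b=cv2.resize(im[95:180,170:480],(800,219),interpolation=cv2.INTER_CUBIC)
c=cv2.imread('pics/scene0.png')[130:380,130:380]
cv2.imwrite('pics/cropB.png',b);cv2.imwrite('pics/cropC.png',cv2.resize(c,(600,600),interpolation=cv2.INTER_CUBIC))
f=load('top0');w=cloud(f)
m=(w[...,2]>0.06)&(w[...,2]<.1); 
sub=np.zeros_like(m);sub[190:225,190:265]=1
p=w[m&sub];print(len(p));q=p[:,:2]
c=q.mean(0);u,s,vt=np.linalg.svd(q-c,full_matrices=0);d=vt[0]*np.sign(vt[0,1]);n=np.array([d[1],-d[0]])
t=(q-c)@d;o=(q-c)@n
print(c,d,np.degrees(np.arctan2(-d[0],d[1])),t.min(),t.max(),o.min(),o.max())
for k in np.arange(-.12,.12,.01):
    i=(t>=k)&(t<k+.01)
    if i.any():print(round(k,2),i.sum(),(o[i].min()).round(4),o[i].max().round(4),p[i,2].max().round(4))
E
```

```text
688
[0.41439487 0.26202375] [-0.15779556  0.9874718 ] 9.078965849621603 -0.10664307654105196 0.11257605886945608 -0.02114768691072493 0.023506163262304265
-0.11 22 -0.0198 0.0231 0.089
-0.1 33 -0.0207 0.0202 0.0881
-0.09 34 -0.0195 0.0218 0.0897
-0.08 33 -0.0207 0.0231 0.0906
-0.07 32 -0.0204 0.0218 0.0888
-0.06 33 -0.0207 0.0226 0.0898
-0.05 34 -0.0204 0.0213 0.088
-0.04 26 -0.0189 0.0226 0.0869
-0.03 26 -0.0159 0.0176 0.0849
-0.02 33 -0.0189 0.0233 0.0883
-0.01 34 -0.0207 0.0209 0.0902
-0.0 33 -0.0196 0.0231 0.0909
0.01 33 -0.0209 0.0203 0.089
0.02 35 -0.02 0.0226 0.0885
0.03 32 -0.0211 0.0201 0.0873
0.04 33 -0.0197 0.0215 0.0892
0.05 34 -0.0209 0.0235 0.0908
0.06 33 -0.0203 0.0222 0.0889
0.07 32 -0.0207 0.0227 0.0864
0.08 33 -0.0203 0.0207 0.0887
0.09 22 -0.0191 0.021 0.0876
0.1 21 -0.0126 0.0136 0.0799
0.11 7 -0.0119 0.014 0.0806
```

View pics/cropA.png

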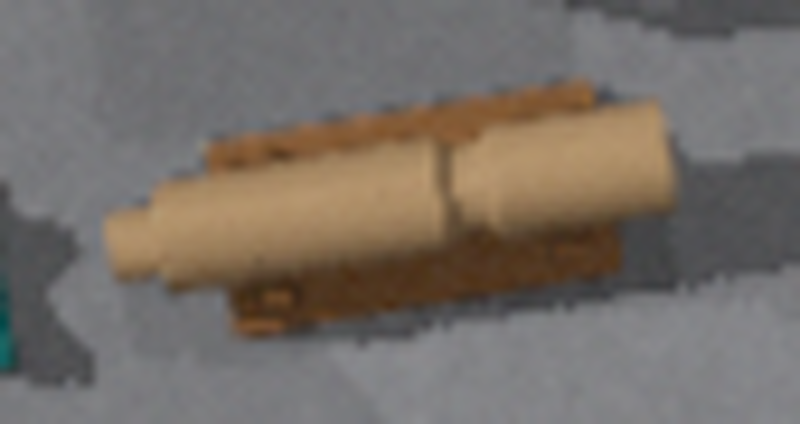

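View pics/cropB.png

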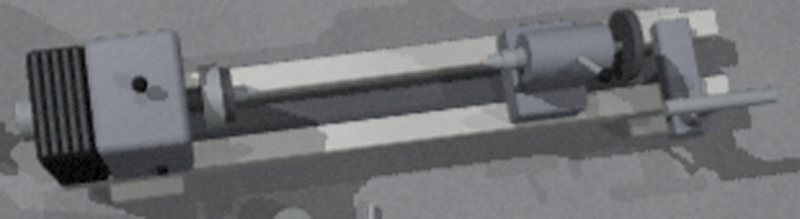

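View pics/cropC.png

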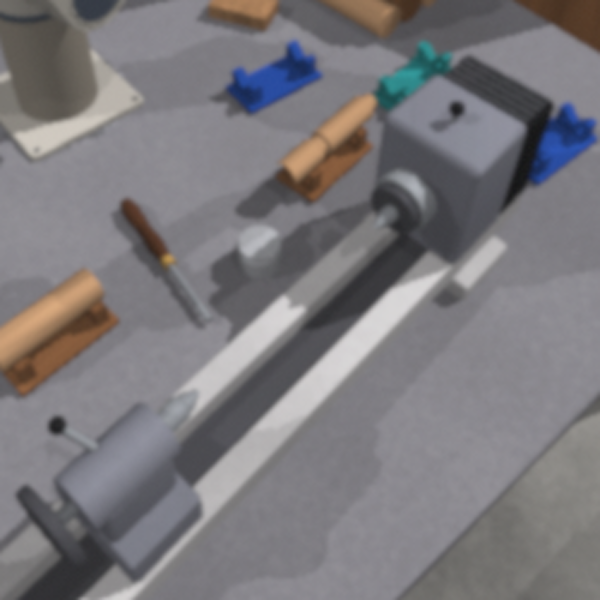

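Confirmed: the crop shows a neck at (460,190) and a spigot at (130,245), pointing left towards the headstock. Next I'll measure the lathe.

```bash
python3 - <<'E'
from h import *
for n,r in(('top0',(105,150,250,375)),('scene0',(205,310,195,305))):
    im=cv2.imread(f'pics/{n}.png')[r[0]:r[1],r[2]:r[3]];s=min(800/im.shape[1],600/im.shape[0]);print(n,s)
    cv2.imwrite(f'pics/L{n}.png',cv2.resize(im,None,fx=s,fy=s,interpolation=cv2.INTER_CUBIC))
f=load('top0');w=cloud(f)
# points at z 0.18..0.23 between, around points
sub=w[100:160,225:400].reshape(-1,3);
m=(sub[:,2]>.17)&(sub[:,2]<.27);p=sub[m]
for y in np.arange(-.25,.35,.02):
    i=(p[:,1]>=y)&(p[:,1]<y+.02)
    if i.any(): print(round(y,2),i.sum(),p[i].min(0).round(3),p[i].max(0).round(3))
E
```

```text
top0 6.4
scene0 5.714285714285714
-0.25 119 [ 0.671 -0.25   0.184] [ 0.737 -0.23   0.243]
-0.23 48 [ 0.688 -0.229  0.199] [ 0.716 -0.21   0.227]
-0.21 26 [ 0.689 -0.21   0.205] [ 0.71  -0.193  0.222]
0.09 2 [0.661 0.108 0.208] [0.664 0.108 0.209]
0.11 28 [0.649 0.112 0.203] [0.668 0.129 0.22 ]
0.13 85 [0.622 0.132 0.206] [0.687 0.15  0.245]
0.15 144 [0.613 0.152 0.199] [0.69  0.17  0.253]
0.17 104 [0.613 0.17  0.196] [0.691 0.19  0.25 ]
0.19 57 [0.574 0.19  0.172] [0.663 0.209 0.268]
0.21 34 [0.572 0.21  0.173] [0.575 0.229 0.267]
0.23 37 [0.569 0.23  0.17 ] [0.572 0.249 0.267]
0.25 17 [0.568 0.25  0.17 ] [0.571 0.26  0.268]
```

View pics/Ltop0.png

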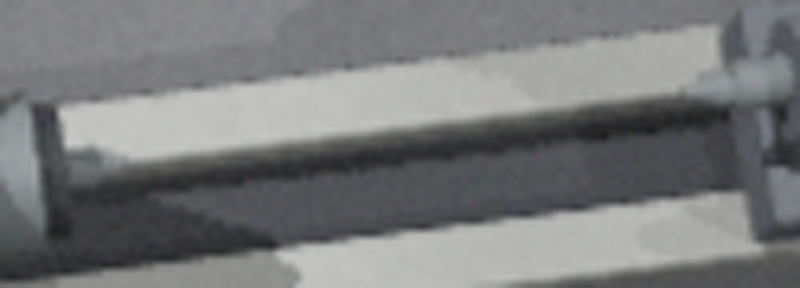

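View pics/Lscene0.png

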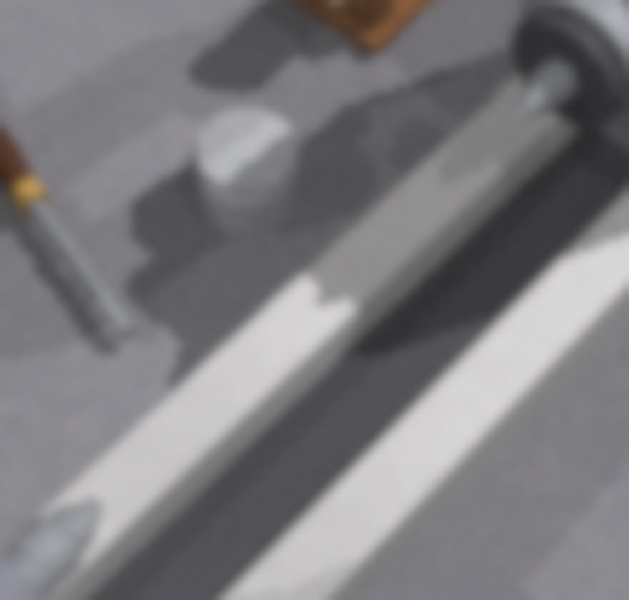

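```bash
python3 - <<'E'
from h import *
def ray(f,u,v):
    K=f['camera_matrix'];return np.array(f['xyz']),np.array(f['attitude'])@np.array([(u-K[0,2])/K[0,0],(v-K[1,2])/K[1,1],1])
T=load('top0');S=load('scene0')
P={}
for nm,a,b in(('drive',(269.5,130.5),(287.4,223.9)),('tail',(356.3,119.7),(212.2,293))):
    o1,d1=ray(T,*a);o2,d2=ray(S,*b)
    z1=o1+d1*(.205-o1[2])/d1[2];z2=o2+d2*(.205-o2[2])/d2[2]
    s=np.linalg.lstsq(np.stack([d1,-d2],1),o2-o1,rcond=None)[0]
    print(nm,'plane',z1.round(4),z2.round(4),'tri',(o1+s[0]*d1).round(4),(o2+s[1]*d2).round(4));P[nm]=(z1+z2)/2
d=P['drive']-P['tail'];print(d,np.linalg.norm(d),np.degrees(np.arctan2(-d[0],d[1])),(P['drive']+P['tail'])/2)
# bed edges: z 0.085 surface
w=cloud(T);m=(abs(w[...,2]-.085)<.012);v,u=np.mgrid[:384,:512]
pts=w[m&(w[...,0]>.55)&(w[...,1]<.1)&(w[...,1]>-.18)]
ed=[]
for y in np.arange(-.18,.1,.02):
    i=(pts[:,1]>=y)&(pts[:,1]<y+.02);q=pts[i]; ed.append([y+.01,np.percentile(q[:,0],1),np.percentile(q[:,0],99)])
ed=np.array(ed);print(ed.round(4));
for k in(1,2):
    pf=np.polyfit(ed[:,0],ed[:,k],1);print(pf,np.degrees(np.arctan(-pf[0])))
E
```

```text
drive plane [0.6597 0.1066 0.205 ] [0.6637 0.1092 0.205 ] tri [0.6602 0.1066 0.2032] [0.6631 0.1099 0.2039]
tail plane [ 0.6953 -0.1915  0.205 ] [ 0.6976 -0.1951  0.205 ] tri [ 0.6966 -0.1927  0.2005] [ 0.6956 -0.194   0.2006]
[-0.03476119  0.30124026  0.        ] 0.30323923916858075 6.582450330112986 [ 0.6790599  -0.04267434  0.205     ]Traceback (most recent call last):
  File "<stdin>", line 17, in <module>
    return _quantile_unchecked(
        a, q, axis, out, overwrite_input, method, keepdims, weights)
    return _ureduce(a,
                    func=_quantile_ureduce_func,
    ...<5 lines>...
                    overwrite_input=overwrite_input,
                    method=method)
    r = func(a, **kwargs)
    result = _quantile(arr,
                       quantiles=q,
    ...<2 lines>...
                       out=out,
                       weights=wgt)
    slices_having_nans = np.isnan(arr[-1, ...])
                                  ~~~^^^^^^^^^
IndexError: index -1 is out of bounds for axis 0 with size 0
```

Spindle: centre (0.4145, 0.264), yaw 9.1°. Lathe mid-point: about (0.679, -0.043, 0.205), yaw 6.6°. First I'll turn the tool so its x lies along the spindle.

```bash
python3 -m pendant '[{"fingers":85,"travel":[0,0,0],"yaw":-8.3},{"fingers":85,"travel":[0,0,0],"yaw":-8.3},{"fingers":85,"travel":[0,0,0],"yaw":-8.3},{"fingers":85,"travel":[0,0,0],"yaw":-8.3},{"fingers":85,"travel":[0,0,0],"yaw":-8.3},{"fingers":85,"travel":[0,0,0],"yaw":-8.3},{"fingers":85,"travel":[0,0,0],"yaw":-8.3},{"fingers":85,"travel":[0,0,0],"yaw":-8.3},{"fingers":85,"travel":[0,0,0],"yaw":-8.3},{"fingers":85,"travel":[0,0,0],"yaw":-8.3},{"fingers":85,"travel":[0,0,0],"yaw":0}]'
cat > to.py <<'E'
import sys,numpy as np
from rig import env
s=env.sense();R=s['tool_rot'];p=s['position']
print('t',s['time'],'p',p.round(4),'xang',np.degrees(np.arctan2(R[1,0],R[0,0])).round(2),'zax',R[:,2].round(4),'j',s['joints'].round(1),'F',s['contact_force'].round(2),'w',s['gripper_width'])
if len(sys.argv)>3:
    g=np.array([float(a) for a in sys.argv[1:4]]);print('travel mm',((g-p)@R*1000).round(1))
E
python3 to.py .45 -.2 .2
```

```text
time: 1.2
position: [0.1743, -0.5998, 0.1991]
tool_rot: [[-0.161, 0.987, -0.0], [0.987, 0.161, 0.001], [0.001, -0.0, -1.0]]
contact_force: [-0.2, 1.2, 0.3]
gripper_width: 0.085
t 1.2 p [ 0.1743 -0.5998  0.1991] xang 99.27 zax [-3.e-04  9.e-04 -1.e+00] j [-74.9  24.3  93.4  -0.   62.4 -84.2] F [-0.19  1.24  0.33] w 0.08503810107882699
travel mm [350.2 336.5  -0.6]
```

```bash
python3 -m pendant '[{"fingers":85,"travel":[35,34,0],"yaw":0},{"fingers":85,"travel":[35,34,0],"yaw":0},{"fingers":85,"travel":[35,34,0],"yaw":0},{"fingers":85,"travel":[35,34,0],"yaw":0},{"fingers":85,"travel":[35,34,0],"yaw":0},{"fingers":85,"travel":[35,34,0],"yaw":0},{"fingers":85,"travel":[35,34,0],"yaw":0},{"fingers":85,"travel":[35,34,0],"yaw":0},{"fingers":85,"travel":[35,34,0],"yaw":0},{"fingers":85,"travel":[35,34,0],"yaw":0},{"fingers":85,"travel":[0,0,0],"yaw":0}]'
python3 to.py .4145 .264 .2
```

```text
time: 2.3
position: [0.4567, -0.1961, 0.1996]
tool_rot: [[-0.161, 0.987, 0.001], [0.987, 0.161, 0.001], [0.001, 0.001, -1.0]]
contact_force: [0.6, -0.2, 0.4]
gripper_width: 0.0852
t 2.3 p [ 0.4567 -0.1961  0.1996] xang 99.28 zax [ 1.1e-03  8.0e-04 -1.0e+00] j [-2.470e+01  1.340e+01  1.093e+02  1.000e-01  5.720e+01 -3.400e+01] F [ 0.65 -0.16  0.42] w 0.0852353312249129
travel mm [ 4.609e+02  3.250e+01 -1.000e-01]
```

```bash
python3 -m pendant '[{"fingers":85,"travel":[38,3,0],"yaw":0},{"fingers":85,"travel":[38,3,0],"yaw":0},{"fingers":85,"travel":[38,3,0],"yaw":0},{"fingers":85,"travel":[38,3,0],"yaw":0},{"fingers":85,"travel":[38,3,0],"yaw":0},{"fingers":85,"travel":[38,3,0],"yaw":0},{"fingers":85,"travel":[38,3,0],"yaw":0},{"fingers":85,"travel":[38,3,0],"yaw":0},{"fingers":85,"travel":[38,3,0],"yaw":0},{"fingers":85,"travel":[38,3,0],"yaw":0},{"fingers":85,"travel":[38,2,0],"yaw":0},{"fingers":85,"travel":[38,0,0],"yaw":0},{"fingers":85,"travel":[5,0,0],"yaw":0},{"fingers":85,"travel":[0,0,0],"yaw":0}]'
python3 to.py .4145 .264 .2
python3 - <<'E'
from rig import env
from h import *
s=env.sense();f=env.grab_frame('wrist');f['R']=s['tool_rot'];f['p']=s['position'];save('wr1',f)
print(f['hand_eye'],f['camera_matrix'])
im=cv2.imread('pics/wr1.png');cv2.imwrite('pics/wr1b.png',cv2.resize(im,(800,600),interpolation=cv2.INTER_CUBIC))
E
```

```text
time: 3.7
position: [0.4117, 0.2602, 0.1993]
tool_rot: [[-0.159, 0.987, -0.0], [0.987, 0.159, -0.001], [-0.0, -0.0, -1.0]]
contact_force: [-0.6, 0.1, 0.5]
gripper_width: 0.0852
t 3.7 p [0.4117 0.2602 0.1993] xang 99.17 zax [-4.e-04 -5.e-04 -1.e+00] j [ 30.9  12.6 110.5  -0.   56.9  21.7] F [-0.65  0.09  0.47] w 0.0852347003000236
travel mm [ 3.3  3.4 -0.7]
[[ 1.09507515e-03 -9.50768991e-01 -3.09898575e-01  8.09926351e-02]
 [ 9.99999399e-01  1.02547205e-03  3.87505712e-04  2.58729986e-04]
 [-5.06360887e-05 -3.09898813e-01  9.50769543e-01 -1.74550225e-01]
 [ 0.00000000e+00  0.00000000e+00  0.00000000e+00  1.00000000e+00]] [[297.31863964   0.         252.33181814]
 [  0.         297.31863964 185.32916503]
 [  0.           0.           1.        ]]
```

View pics/wr1b.png

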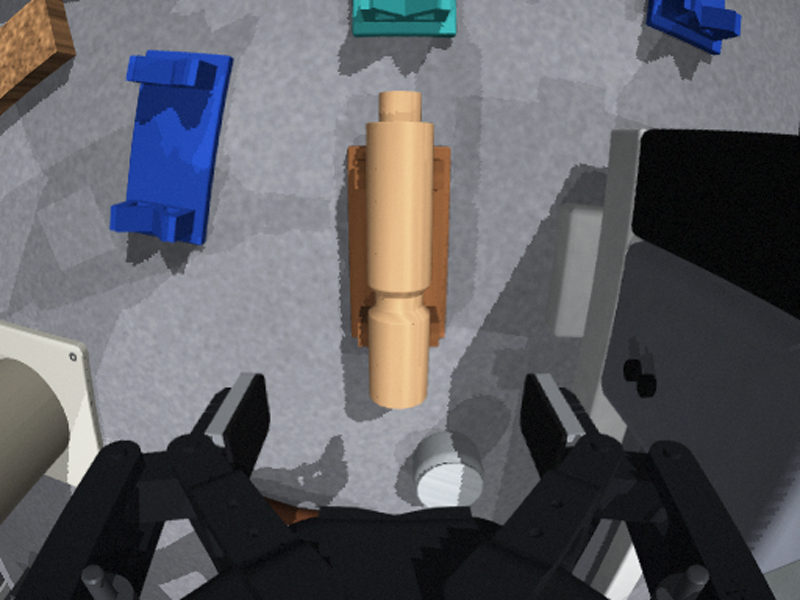

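The wrist view shows the spindle upright at column 400, spigot up at (400,92), neck at (400,300) and tail end at (398,408). I'll measure it in tool coordinates.

```bash
cat >> h.py <<'E'
def wcloud(f):
    K=f['camera_matrix'];z=f['z_map'].astype(float);v,u=np.mgrid[:z.shape[0],:z.shape[1]]
    a=(u-K[0,2])/K[0,0];b=(v-K[1,2])/K[1,1];r=np.hypot(a,b)+1e-9;k=np.tan(r)/r
    p=np.stack([a*k*z,b*k*z,z],-1);H=np.array(f['hand_eye']);q=p@H[:3,:3].T+H[:3,3];q[z==0]=np.nan
    return q
E
cat > spin.py <<'E'
import sys
from h import *
def ana(n,roi,lo,hi):
    f=load(n);q=wcloud(f);W=q@np.array(f['R']).T+f['p']
    c=f['color'].astype(int);m=np.zeros(q.shape[:2],bool);m[roi[0]:roi[1],roi[2]:roi[3]]=1
    m&=(W[...,2]>lo)&(W[...,2]<hi)&(c[...,0]-c[...,2]>40)
    T=q[m];w=W[m]
    a=np.polyfit(T[:,0],T[:,1],1)
    print(len(T),'tool x range',np.percentile(T[:,0],[.2,99.8]).round(4),'angle',np.degrees(np.arctan(a[0])).round(2))
    for k in np.arange(-.14,.16,.01):
        i=(T[:,0]>=k)&(T[:,0]<k+.01)
        if i.sum()>5:
            A=np.c_[2*T[i,1:],np.ones(i.sum())];s=np.linalg.lstsq(A,(T[i,1:]**2).sum(1),rcond=None)[0]
            print(round(k,2),i.sum(),'y',T[i,1].min().round(4),T[i,1].max().round(4),'topz',np.percentile(w[i,2],95).round(4),'circ y,z',s[:2].round(4),'r',np.sqrt(s[2]+s[0]**2+s[1]**2).round(4))
    return T,w
if __name__=='__main__': ana('wr1',(50,265,225,290),.055,.12)
E
python3 spin.py
```

```text
7732 tool x range [-0.1039  0.1147] angle 0.13
-0.11 118 y -0.0177 0.024 topz 0.0843 circ y,z [0.003  0.1367] r 0.0215
-0.1 259 y -0.0176 0.0239 topz 0.0844 circ y,z [0.0032 0.1375] r 0.0223
-0.09 279 y -0.0185 0.0245 topz 0.0844 circ y,z [0.0033 0.1374] r 0.0222
-0.08 299 y -0.0185 0.0242 topz 0.0842 circ y,z [0.0032 0.1376] r 0.0223
-0.07 296 y -0.0183 0.0252 topz 0.0844 circ y,z [0.0033 0.1373] r 0.0221
-0.06 324 y -0.018 0.025 topz 0.0844 circ y,z [0.0032 0.1372] r 0.0221
-0.05 328 y -0.0178 0.0245 topz 0.0845 circ y,z [0.0034 0.137 ] r 0.022
-0.04 416 y -0.018 0.026 topz 0.0839 circ y,z [0.0033 0.135 ] r 0.0185
-0.03 262 y -0.0132 0.02 topz 0.0791 circ y,z [0.0034 0.1369] r 0.0166
-0.02 281 y -0.0184 0.0249 topz 0.0846 circ y,z [0.0032 0.1359] r 0.0205
-0.01 378 y -0.0183 0.0246 topz 0.0846 circ y,z [0.0034 0.1369] r 0.0219
0.0 392 y -0.0181 0.026 topz 0.0844 circ y,z [0.0034 0.1372] r 0.0221
0.01 393 y -0.0179 0.0256 topz 0.0846 circ y,z [0.0035 0.1369] r 0.022
0.02 410 y -0.0178 0.0253 topz 0.0846 circ y,z [0.0035 0.137 ] r 0.0221
0.03 415 y -0.0188 0.0264 topz 0.0845 circ y,z [0.0035 0.1372] r 0.0222
0.04 428 y -0.0187 0.0251 topz 0.0847 circ y,z [0.0035 0.137 ] r 0.022
0.05 424 y -0.0186 0.0249 topz 0.0848 circ y,z [0.0033 0.1365] r 0.0216
0.06 451 y -0.0185 0.0246 topz 0.0846 circ y,z [0.0033 0.137 ] r 0.022
0.07 435 y -0.0184 0.0258 topz 0.0847 circ y,z [0.0032 0.1371] r 0.0222
0.08 424 y -0.0173 0.0254 topz 0.0846 circ y,z [0.0034 0.1369] r 0.022
0.09 331 y -0.0173 0.0253 topz 0.0845 circ y,z [0.0038 0.127 ] r 0.0128
0.1 255 y -0.0092 0.0172 topz 0.0764 circ y,z [0.0034 0.1366] r 0.0134
0.11 134 y -0.0092 0.0172 topz 0.0768 circ y,z [0.0033 0.1367] r 0.0135
```

```bash
python3 -m pendant '[{"fingers":85,"travel":[4,3.4,0],"yaw":0},{"fingers":85,"travel":[0,0,30],"yaw":0},{"fingers":85,"travel":[0,0,30],"yaw":0},{"fingers":85,"travel":[0,0,30],"yaw":0},{"fingers":85,"travel":[0,0,30],"yaw":0},{"fingers":85,"travel":[0,0,20],"yaw":0},{"fingers":85,"travel":[0,0,12],"yaw":0},{"fingers":85,"travel":[0,0,8],"yaw":0},{"fingers":85,"travel":[0,0,0],"yaw":0},{"fingers":85,"travel":[0,0,0],"yaw":0}]'
python3 to.py
```

```text
time: 4.75
position: [0.4153, 0.2645, 0.0402]
tool_rot: [[-0.159, 0.987, 0.001], [0.987, 0.159, 0.001], [0.0, 0.001, -1.0]]
contact_force: [-0.3, 0.4, -0.3]
gripper_width: 0.0851
t 4.75 p [0.4153 0.2645 0.0402] xang 99.18 zax [ 1.e-03  6.e-04 -1.e+00] j [ 31.1  28.2 115.3  -0.   36.4  21.9] F [-0.25  0.41 -0.3 ] w 0.08514561351248376
```

Now I'll close with a moderate force.

```bash
python3 -m pendant '[{"fingers":35,"travel":[0,0,0],"yaw":0},{"fingers":35,"travel":[0,0,0],"yaw":0},{"fingers":35,"travel":[0,0,0],"yaw":0},{"fingers":35,"travel":[0,0,0],"yaw":0},{"fingers":35,"travel":[0,0,0],"yaw":0},{"fingers":35,"travel":[0,0,0],"yaw":0},{"fingers":35,"travel":[0,0,0],"yaw":0},{"fingers":35,"travel":[0,0,0],"yaw":0},{"fingers":35,"travel":[0,0,0],"yaw":0},{"fingers":35,"travel":[0,0,0],"yaw":0}]' 60
python3 to.py
```

```text
time: 5.75
position: [0.414, 0.2645, 0.0402]
tool_rot: [[-0.16, 0.987, -0.001], [0.987, 0.16, -0.0], [0.0, -0.001, -1.0]]
contact_force: [-4.0, 0.5, 8.7]
gripper_width: 0.0357
t 5.75 p [0.414  0.2645 0.0402] xang 99.2 zax [-9.e-04 -1.e-04 -1.e+00] j [ 31.2  28.1 115.4   0.   36.5  21.9] F [-4.    0.47  8.68] w 0.035683499815084875
```

Width is 35.7 mm, not 45, and there is an upward force. The grip isn't on the diameter, so I'll look.

```bash
python3 - <<'E'
from rig import env
from h import *
s=env.sense();f=env.grab_frame('wrist');f['R']=s['tool_rot'];f['p']=s['position'];save('wr2',f)
im=cv2.imread('pics/wr2.png');cv2.imwrite('pics/wr2b.png',cv2.resize(im,(800,600),interpolation=cv2.INTER_CUBIC))
f=env.grab_frame('scene');save('sc2',f);im=cv2.imread('pics/sc2.png')[130:250,210:330];cv2.imwrite('pics/sc2b.png',cv2.resize(im,(600,600),interpolation=cv2.INTER_CUBIC))
E
python3 to.py
```

```text
t 5.85 p [0.414  0.2644 0.0402] xang 99.2 zax [-9.e-04 -1.e-04 -1.e+00] j [ 31.2  28.1 115.4   0.   36.5  21.9] F [-4.77  0.6   9.64] w 0.03563230413486521
```

View pics/wr2b.png

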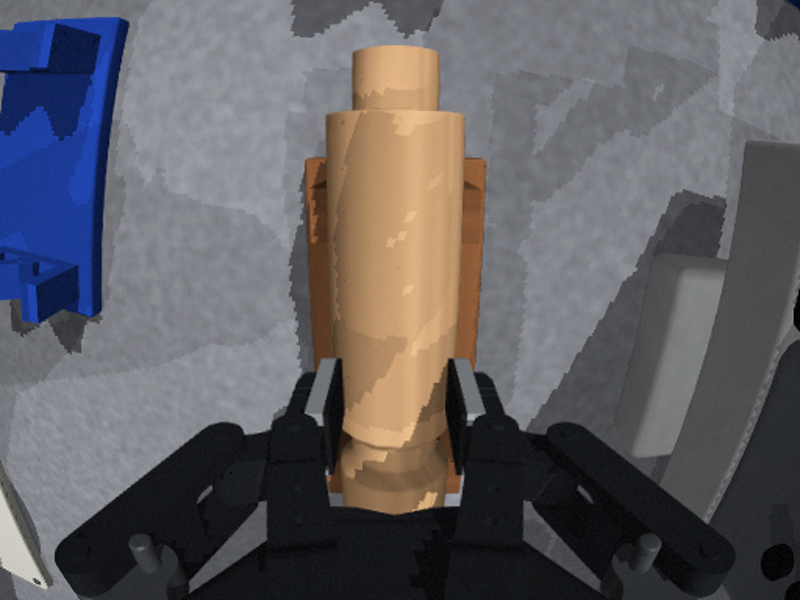

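View pics/sc2b.png

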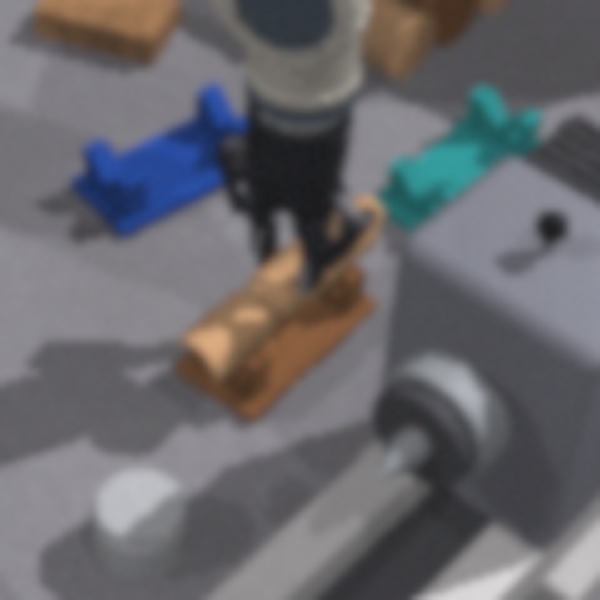

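The wrist view shows the pads at (325,400) and (468,400) flanking the spindle, with the neck just behind at (395,465). I'll measure the pad-to-spindle geometry.

```bash
python3 - <<'E'
from spin import *
T,w=ana('wr2',(20,330,180,330),.055,.14)
f=load('wr2');q=wcloud(f)
# pads: pixel rows ~ 230-300 in 512 img; sample
for (u,v) in [(208,240),(210,232),(213,245),(205,260),(214,270),(297,240),(300,232),(294,245),(306,260),(290,270)]:
    print((u,v),q[v,u].round(4),f['color'][v,u])
im=cv2.imread('pics/wr2.png')[215:335,180:340];cv2.imwrite('pics/wr2c.png',cv2.resize(im,(800,600),interpolation=cv2.INTER_CUBIC))
E
```

```text
21746 tool x range [-0.0552  0.1105] angle 0.22
-0.07 7 y -0.021 0.022 topz 0.0714 circ y,z [-0.     -0.0216] r 0.0221
-0.06 287 y -0.0221 0.022 topz 0.0841 circ y,z [ 0.0001 -0.0214] r 0.0223
-0.05 887 y -0.0218 0.0228 topz 0.0841 circ y,z [ 0.0001 -0.022 ] r 0.0217
-0.04 1083 y -0.0208 0.0196 topz 0.0818 circ y,z [-0.0001 -0.0233] r 0.0172
-0.03 399 y -0.0164 0.016 topz 0.0816 circ y,z [ 0.0002 -0.0259] r 0.014
-0.02 870 y -0.0188 0.0192 topz 0.0844 circ y,z [ 0.0002 -0.0223] r 0.0215
-0.01 992 y -0.0171 0.0181 topz 0.0844 circ y,z [ 0.0006 -0.0306] r 0.0149
0.0 1093 y -0.0199 0.0225 topz 0.0845 circ y,z [ 0.0001 -0.0225] r 0.0215
0.01 1336 y -0.0221 0.0245 topz 0.0844 circ y,z [ 0.0003 -0.022 ] r 0.022
0.02 1530 y -0.0219 0.0227 topz 0.0845 circ y,z [ 0.0004 -0.0218] r 0.0222
0.03 1628 y -0.0221 0.0231 topz 0.0845 circ y,z [ 0.0004 -0.0218] r 0.0222
0.04 1745 y -0.0219 0.0224 topz 0.0845 circ y,z [ 0.0004 -0.0219] r 0.0221
0.05 1831 y -0.0219 0.0227 topz 0.0846 circ y,z [ 0.0003 -0.0221] r 0.0219
0.06 1883 y -0.0217 0.0229 topz 0.0846 circ y,z [ 0.0004 -0.0222] r 0.0219
0.07 1932 
[... 158 characters left out ...]
1 0.0206 topz 0.0828 circ y,z [ 0.0008 -0.0318] r 0.0091
0.1 1122 y -0.0128 0.014 topz 0.0763 circ y,z [ 0.0005 -0.0224] r 0.0133
0.11 94 y -0.0126 0.0137 topz 0.0765 circ y,z [ 0.0004 -0.0226] r 0.0131
(208, 240) [ 0.0119 -0.0211 -0.0483] [113 117 120]
(210, 232) [ 0.012  -0.0213 -0.0398] [113 117 121]
(213, 245) [ 0.0118 -0.0181 -0.0529] [21 22 23]
(205, 260) [ 0.0119 -0.02   -0.0664] [112 116 118]
(214, 270) [ 0.0025 -0.0174 -0.0602] [15 13 13]
(297, 240) [ 0.0118  0.0221 -0.0479] [111 115 119]
(300, 232) [ 0.0124  0.0246 -0.0406] [114 117 120]
(294, 245) [ 0.0126  0.0197 -0.0543] [62 65 67]
(306, 260) [ 0.0123  0.0234 -0.0671] [110 112 115]
(290, 270) [ 0.0002  0.0183 -0.0568] [12 14 14]
```

View pics/wr2c.png

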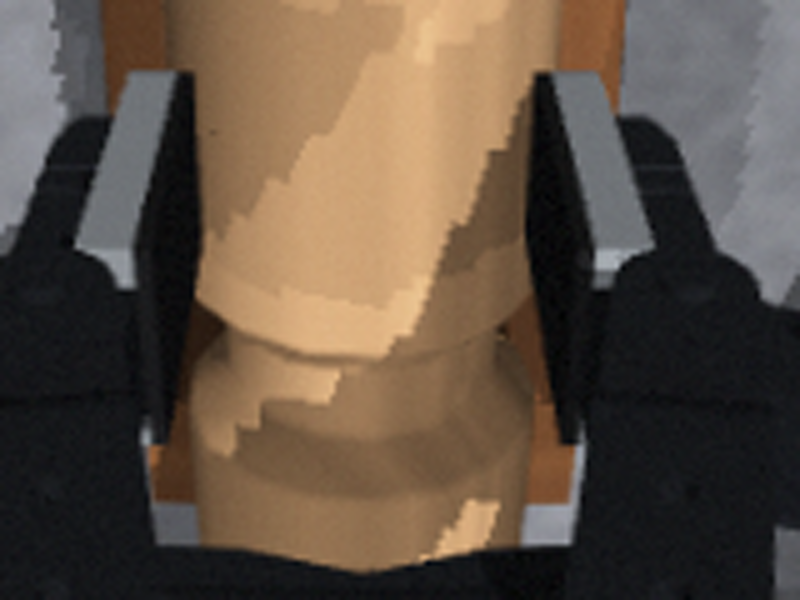

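```bash
python3 - <<'E'
from rig import env
print(env.tcp_to_grasp,[a for a in dir(env) if a[0]!='_'])
from spin import *
for n,us in(('wr1',range(135,185)),('wr2',range(185,222))):
    f=load(n);q=wcloud(f)
    sub=q[200:300,us.start:us.stop].reshape(-1,3);m=(sub[:,2]>-.12)&(sub[:,2]<.02)&(sub[:,0]>-.02)&(sub[:,0]<.03)&(sub[:,1]<-.0)
    c=f['color'][200:300,us.start:us.stop].reshape(-1,3).astype(int);m&=(c[:,0]-c[:,2]<20)
    p=sub[m];print(n,len(p),np.percentile(p,[.5,5,50,95,99.5],axis=0).round(4))
    # by z
    for z in np.arange(-.09,.02,.005):
        i=(p[:,2]>=z)&(p[:,2]<z+.005)
        if i.any():print(round(z,3),i.sum(),'x',p[i,0].min().round(3),p[i,0].max().round(3),'y',p[i,1].min().round(4),p[i,1].max().round(4))
E
```

```text
0.0187 ['PlanningError', 'grab_frame', 'job_done', 'sense', 'tcp_to_grasp']
wr1 1934 [[-0.0093 -0.0548 -0.0963]
 [-0.0063 -0.052  -0.0914]
 [ 0.0085 -0.0424 -0.0677]
 [ 0.013  -0.0416 -0.0493]
 [ 0.0137 -0.0383 -0.0451]]
-0.09 21 x 0.012 0.014 y -0.0446 -0.0418
-0.085 248 x 0.0 0.013 y -0.0475 -0.0415
-0.08 231 x -0.004 0.013 y -0.0487 -0.0416
-0.075 236 x -0.009 0.013 y -0.0517 -0.0416
-0.07 253 x -0.01 0.013 y -0.0532 -0.0415
-0.065 268 x -0.01 0.013 y -0.055 -0.0415
-0.06 238 x -0.009 0.013 y -0.0557 -0.0416
-0.055 210 x -0.01 0.013 y -0.0545 -0.0416
-0.05 113 x -0.009 0.013 y -0.048 -0.0415
-0.045 5 x -0.005 0.007 y -0.0426 -0.0421
wr2 2092 [[-0.0088 -0.0308 -0.1005]
 [-0.004  -0.0289 -0.0978]
 [ 0.0121 -0.0201 -0.0672]
 [ 0.0177 -0.0173 -0.0413]
 [ 0.0188 -0.0151 -0.0364]]
-0.09 172 x 0.012 0.014 y -0.025 -0.0167
-0.085 164 x 0.012 0.016 y -0.0259 -0.0179
-0.08 148 x 0.001 0.015 y -0.0266 -0.0189
-0.075 244 x -0.007 0.014 y -0.0277 -0.0172
-0.07 202 x -0.01 0.013 y -0.0242 -0.0172
-0.065 218 x -0.009 0.013 y -0.0305 -0.0172
-0.06 199 x -0.01 0.013 y -0.031 -0.0172
-0.055 190 x -0.01 0.013 y -0.0312 -0.0171
-0.05 171 x -0.01 0.013 y -0.031 -0.0172
-0.045 139 x -0.008 0.013 y -0.031 -0.0171
-0.04 69 x -0.005 0.013 y -0.0289 -0.0173
-0.035 1 x -0.0 -0.0 y -0.0177 -0.0177
```

```bash
python3 - <<'E'
from spin import *
f=load('wr2');q=wcloud(f)
for v in (325,335,345,355,365,375):
    print(v,[tuple(q[v,u].round(3)) for u in (200,230,256,280,310)])
f=load('wr1');q=wcloud(f)
for v in (325,335,345,355,365,375):
    print(v,[tuple(q[v,u].round(3)) for u in (200,230,256,280,310)])
E
```

```text
325 [(np.float64(0.018), np.float64(-0.015), np.float64(-0.112)), (np.float64(0.011), np.float64(-0.007), np.float64(-0.105)), (np.float64(-0.049), np.float64(0.003), np.float64(-0.044)), (np.float64(0.011), np.float64(0.009), np.float64(-0.104)), (np.float64(0.019), np.float64(0.017), np.float64(-0.113))]
335 [(np.float64(0.018), np.float64(-0.014), np.float64(-0.116)), (np.float64(0.013), np.float64(-0.006), np.float64(-0.111)), (np.float64(0.01), np.float64(0.001), np.float64(-0.109)), (np.float64(0.013), np.float64(0.009), np.float64(-0.111)), (np.float64(0.017), np.float64(0.017), np.float64(-0.115))]
345 [(np.float64(0.017), np.float64(-0.014), np.float64(-0.119)), (np.float64(0.013), np.float64(-0.006), np.float64(-0.115)), (np.float64(0.011), np.float64(0.001), np.float64(-0.113)), (np.float64(0.012), np.float64(0.008), np.float64(-0.115)), (np.float64(0.018), np.float64(0.016), np.float64(-0.12))]
355 [(np.float64(0.02), np.float64(-0.013), np.float64(-0.126)), (np.float64(0.012), np.float64(-0.006), np.float64(-0.118)), (np.float64(0.012), np.float64(0.001), np.float64(-0.1
[... 1865 characters left out ...]
(0.008), np.float64(-0.119)), (np.float64(0.02), np.float64(0.015), np.float64(-0.125))]
365 [(np.float64(0.02), np.float64(-0.012), np.float64(-0.129)), (np.float64(0.012), np.float64(-0.006), np.float64(-0.122)), (np.float64(0.011), np.float64(0.001), np.float64(-0.122)), (np.float64(0.013), np.float64(0.008), np.float64(-0.123)), (np.float64(0.021), np.float64(0.014), np.float64(-0.13))]
375 [(np.float64(0.021), np.float64(-0.012), np.float64(-0.132)), (np.float64(0.013), np.float64(-0.006), np.float64(-0.126)), (np.float64(0.012), np.float64(0.001), np.float64(-0.126)), (np.float64(0.012), np.float64(0.008), np.float64(-0.126)), (np.float64(0.021), np.float64(0.014), np.float64(-0.132))]
```

The pads actually end about 37–46 mm behind the reported TCP, and the palm starts at -0.103. So the grasp point is really about 50 mm back, not 19, and the grip is pinching only the top of the wood. I'll open, go 32 mm lower and close again.

```bash
python3 -m pendant '[{"fingers":85,"travel":[0,0,0],"yaw":0},{"fingers":85,"travel":[0,0,0],"yaw":0},{"fingers":85,"travel":[0,0,0],"yaw":0},{"fingers":85,"travel":[0,0,0],"yaw":0},{"fingers":85,"travel":[0,0,0],"yaw":0},{"fingers":85,"travel":[0,0,0],"yaw":0},{"fingers":85,"travel":[0,0,8],"yaw":0},{"fingers":85,"travel":[0,0,8],"yaw":0},{"fingers":85,"travel":[0,0,8],"yaw":0},{"fingers":85,"travel":[0,0,8],"yaw":0},{"fingers":85,"travel":[0,0,0],"yaw":0},{"fingers":85,"travel":[0,0,0],"yaw":0}]' 60
python3 to.py
python3 - <<'E'
from rig import env
from spin import *
s=env.sense();f=env.grab_frame('wrist');f['R']=s['tool_rot'];f['p']=s['position'];save('wr3',f)
im=cv2.imread('pics/wr3.png');cv2.imwrite('pics/wr3b.png',cv2.resize(im,(800,600),interpolation=cv2.INTER_CUBIC))
ana('wr3',(2,330,150,360),.055,.14)
E
```

```text
time: 7.05
position: [0.4144, 0.2643, 0.0071]
tool_rot: [[-0.16, 0.987, -0.001], [0.987, 0.16, -0.0], [-0.0, -0.001, -1.0]]
contact_force: [1.3, 0.6, -0.1]
gripper_width: 0.0849
t 7.05 p [0.4144 0.2643 0.0071] xang 99.2 zax [-8.e-04 -4.e-04 -1.e+00] j [ 31.1  31.8 115.7   0.   32.5  21.9] F [ 1.31  0.59 -0.06] w 0.08491918505140504
29441 tool x range [-0.0183  0.1107] angle 0.4
-0.03 14 y -0.0164 0.0151 topz 0.0735 circ y,z [-0.0003 -0.0557] r 0.0167
-0.02 1072 y -0.0224 0.0205 topz 0.0844 circ y,z [-0.0003 -0.0551] r 0.0219
-0.01 1494 y -0.0223 0.021 topz 0.0844 circ y,z [-0.0002 -0.055 ] r 0.0221
0.0 1675 y -0.0224 0.0209 topz 0.0845 circ y,z [-0.0002 -0.0552] r 0.0219
0.01 1908 y -0.0223 0.0211 topz 0.0846 circ y,z [-0.0001 -0.0552] r 0.022
0.02 2129 y -0.0216 0.0208 topz 0.0846 circ y,z [-0.0001 -0.0553] r 0.0219
0.03 2408 y -0.0221 0.0209 topz 0.0846 circ y,z [-0.0001 -0.0554] r 0.0218
0.04 2639 y -0.0224 0.0209 topz 0.0847 circ y,z [-0.0001 -0.0555] r 0.0218
0.05 2849 y -0.0192 0.0211 topz 0.0847 circ y,z [ 0.     -0.0556] r 0.0217
0.06 3028 y -0.0189 0.0212 topz 0.0847 circ y,z [ 0.0001 -0.0555] r 0.0217
0.07 3166 y -0.0221 0.0211 topz 0.0848 circ y,z [ 0.     -0.0557] r 0.0216
0.08 3258 y -0.0212 0.021 topz 0.0847 circ y,z [ 0.0001 -0.0555] r 0.0218
0.09 1802 y -0.021 0.0209 topz 0.0832 circ y,z [ 0.0004 -0.0653] r 0.009
0.1 1825 y -0.0133 0.0138 topz 0.0764 circ y,z [ 0.0001 -0.0558] r 0.0132
0.11 169 y -0.0127 0.0137 topz 0.0763 circ y,z [ 0.0001 -0.0556] r 0.0133
```

View pics/wr3b.png

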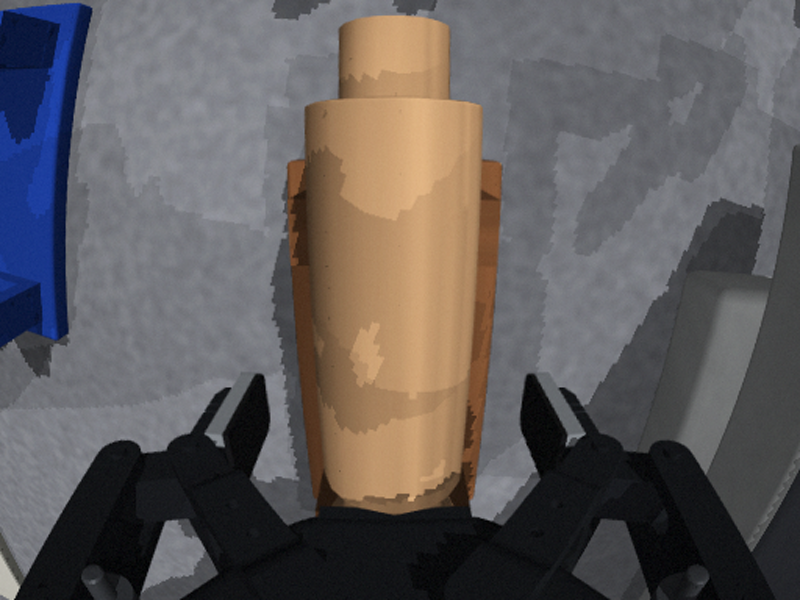

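Spindle is now midway between the pads; its axis sits at tool z = -0.055 and its centre at tool x = +1 mm. Closing.

```bash
python3 -m pendant '[{"fingers":35,"travel":[0,0,0],"yaw":0},{"fingers":35,"travel":[0,0,0],"yaw":0},{"fingers":35,"travel":[0,0,0],"yaw":0},{"fingers":35,"travel":[0,0,0],"yaw":0},{"fingers":35,"travel":[0,0,0],"yaw":0},{"fingers":35,"travel":[0,0,0],"yaw":0},{"fingers":35,"travel":[0,0,0],"yaw":0},{"fingers":35,"travel":[0,0,0],"yaw":0},{"fingers":35,"travel":[0,0,0],"yaw":0}]' 60
python3 to.py
```

```text
time: 8.0
position: [0.4139, 0.2643, 0.0081]
tool_rot: [[-0.159, 0.987, -0.001], [0.987, 0.159, -0.0], [0.0, -0.001, -1.0]]
contact_force: [-4.0, -0.5, 8.8]
gripper_width: 0.0438
t 8.0 p [0.4139 0.2643 0.0081] xang 99.17 zax [-1.1e-03 -2.0e-04 -1.0e+00] j [ 31.2  31.7 115.8   0.   32.6  21.9] F [-4.04 -0.52  8.82] w 0.0437523850253088
```

Width is 43.8 mm. I'll raise the force to 80 N, lift a little and check.

```bash
python3 -m pendant '[{"fingers":35,"travel":[0,0,0],"yaw":0},{"fingers":35,"travel":[0,0,0],"yaw":0},{"fingers":35,"travel":[0,0,-3],"yaw":0},{"fingers":35,"travel":[0,0,-5],"yaw":0},{"fingers":35,"travel":[0,0,-8],"yaw":0},{"fingers":35,"travel":[0,0,-8],"yaw":0},{"fingers":35,"travel":[0,0,-6],"yaw":0},{"fingers":35,"travel":[0,0,0],"yaw":0},{"fingers":35,"travel":[0,0,0],"yaw":0}]' 80
python3 to.py
python3 - <<'E'
from rig import env
from spin import *
s=env.sense();f=env.grab_frame('wrist');f['R']=s['tool_rot'];f['p']=s['position'];save('wr4',f)
im=cv2.imread('pics/wr4.png');cv2.imwrite('pics/wr4b.png',cv2.resize(im,(800,600),interpolation=cv2.INTER_CUBIC))
ana('wr4',(2,330,150,360),.055,.18)
E
```

```text
time: 8.9
position: [0.4148, 0.2645, 0.0378]
tool_rot: [[-0.16, 0.987, 0.0], [0.987, 0.16, 0.0], [0.0, 0.001, -1.0]]
contact_force: [0.2, 0.1, -2.6]
gripper_width: 0.0431
t 8.9 p [0.4148 0.2645 0.0378] xang 99.2 zax [ 5.e-04  3.e-04 -1.e+00] j [ 31.1  28.4 115.4  -0.   36.2  21.9] F [ 0.24  0.13 -2.6 ] w 0.04314144500177673
28826 tool x range [-0.0267  0.1105] angle 0.25
-0.04 24 y -0.0157 0.0214 topz 0.0983 circ y,z [ 0.0007 -0.0477] r 0.0199
-0.03 90 y -0.0148 0.0156 topz 0.1115 circ y,z [ 0.0003 -0.0579] r 0.0143
-0.02 1116 y -0.0219 0.021 topz 0.1137 circ y,z [ 0.0002 -0.0536] r 0.022
-0.01 1325 y -0.0205 0.0219 topz 0.1139 circ y,z [ 0.0003 -0.054 ] r 0.0217
0.0 1561 y -0.0196 0.0216 topz 0.1138 circ y,z [ 0.0003 -0.054 ] r 0.0218
0.01 1874 y -0.0196 0.0212 topz 0.1139 circ y,z [ 0.0004 -0.0539] r 0.0219
0.02 2094 y -0.0193 0.0224 topz 0.1139 circ y,z [ 0.0003 -0.054 ] r 0.0218
0.03 2340 y -0.022 0.0218 topz 0.114 circ y,z [ 0.0003 -0.0541] r 0.0218
0.04 2580 y -0.0219 0.0228 topz 0.114 circ y,z [ 0.0004 -0.0541] r 0.0218
0.05 2817 y -0.0191 0.0224 topz 0.114 circ y,z [ 0.0004 -0.0541] r 0.0218
0.06 2979 y -0.0188 0.0227 topz 0.1141 circ y,z [ 0.0004 -0.0542] r 0.0217
0.07 3147 y -0.0215 0.0226 topz 0.1141 circ y,z [ 0.0004 -0.0542] r 0.0218
0.08 3203 y -0.0212 0.0219 topz 0.1142 circ y,z [ 0.0004 -0.0542] r 0.0218
0.09 1738 y -0.0192 0.0212 topz 0.1126 circ y,z [ 0.0006 -0.0638] r 0.0089
0.1 1774 y -0.013 0.0137 topz 0.1059 circ y,z [ 0.0004 -0.0545] r 0.0132
0.11 161 y -0.0127 0.0136 topz 0.1058 circ y,z [ 0.0005 -0.0546] r 0.013
```

View pics/wr4b.png

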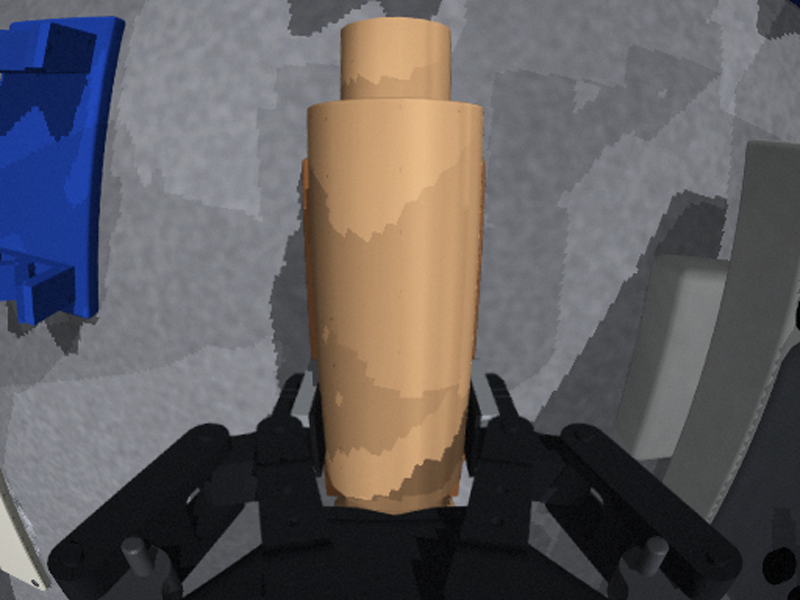

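Held and level, with the spindle centre at tool (0.001, 0.000, -0.054). I'll lift to lathe height.

```bash
python3 -m pendant '[{"fingers":35,"travel":[0,0,-8],"yaw":0},{"fingers":35,"travel":[0,0,-15],"yaw":0},{"fingers":35,"travel":[0,0,-15],"yaw":0},{"fingers":35,"travel":[0,0,-15],"yaw":0},{"fingers":35,"travel":[0,0,-15],"yaw":0},{"fingers":35,"travel":[0,0,-15],"yaw":0},{"fingers":35,"travel":[0,0,-15],"yaw":0},{"fingers":35,"travel":[0,0,-10],"yaw":0},{"fingers":35,"travel":[0,0,-6],"yaw":0},{"fingers":35,"travel":[0,0,0],"yaw":0},{"fingers":35,"travel":[0,0,0],"yaw":0}]' 80
python3 to.py .42 -.04 .151
```

```text
time: 10.05
position: [0.4143, 0.2642, 0.1511]
tool_rot: [[-0.16, 0.987, -0.001], [0.987, 0.16, -0.0], [-0.0, -0.001, -1.0]]
contact_force: [0.2, -0.3, -3.3]
gripper_width: 0.0432
t 10.05 p [0.4143 0.2642 0.1511] xang 99.2 zax [-6.e-04 -3.e-04 -1.e+00] j [ 31.1  17.  112.2   0.   50.8  21.9] F [ 0.2  -0.32 -3.28] w 0.04324411167821294
travel mm [-3.012e+02 -4.300e+01  2.000e-01]
```

```bash
python3 -m pendant '[{"fingers":35,"travel":[-8,-1,0],"yaw":0},{"fingers":35,"travel":[-16,-2,0],"yaw":0},{"fingers":35,"travel":[-20,-3,0],"yaw":0},{"fingers":35,"travel":[-20,-3,0],"yaw":0},{"fingers":35,"travel":[-20,-3,0],"yaw":0},{"fingers":35,"travel":[-20,-3,0],"yaw":0},{"fingers":35,"travel":[-20,-3,0],"yaw":0},{"fingers":35,"travel":[-20,-3,0],"yaw":0},{"fingers":35,"travel":[-20,-3,0],"yaw":0},{"fingers":35,"travel":[-20,-3,0],"yaw":0},{"fingers":35,"travel":[-20,-3,0],"yaw":0},{"fingers":35,"travel":[-20,-3,0],"yaw":0},{"fingers":35,"travel":[-20,-3,0],"yaw":0},{"fingers":35,"travel":[-20,-3,0],"yaw":0},{"fingers":35,"travel":[-18,-2,0],"yaw":0},{"fingers":35,"travel":[-12,-1,0],"yaw":0},{"fingers":35,"travel":[-7,-1,0],"yaw":0.6},{"fingers":35,"travel":[0,0,0],"yaw":1},{"fingers":35,"travel":[0,0,0],"yaw":1},{"fingers":35,"travel":[0,0,0],"yaw":0}]' 80
python3 to.py .679 -.0427 .151
python3 - <<'E'
from rig import env
from h import *
s=env.sense();f=env.grab_frame('wrist');f['R']=s['tool_rot'];f['p']=s['position'];save('wr5',f)
f=env.grab_frame('top');save('top5',f)
a=cv2.imread('pics/wr5.png');b=cv2.imread('pics/top5.png')[90:270,150:480]
cv2.imwrite('pics/wr5b.png',cv2.resize(a,(800,600),interpolation=cv2.INTER_CUBIC));cv2.imwrite('pics/top5b.png',cv2.resize(b,(800,436),interpolation=cv2.INTER_CUBIC))
E
```

```text
time: 12.05
position: [0.4202, -0.0391, 0.1515]
tool_rot: [[-0.115, 0.993, -0.0], [0.993, 0.115, 0.0], [0.0, -0.0, -1.0]]
contact_force: [0.2, 0.2, -2.3]
gripper_width: 0.0434
t 12.05 p [ 0.4202 -0.0391  0.1515] xang 96.59 zax [-2.e-04  1.e-04 -1.e+00] j [ -6.9  11.4 120.3   0.   48.4 -13.5] F [ 0.19  0.22 -2.28] w 0.0433945336634242
travel mm [-33.3 256.7   0.4]
```

View pics/wr5b.png

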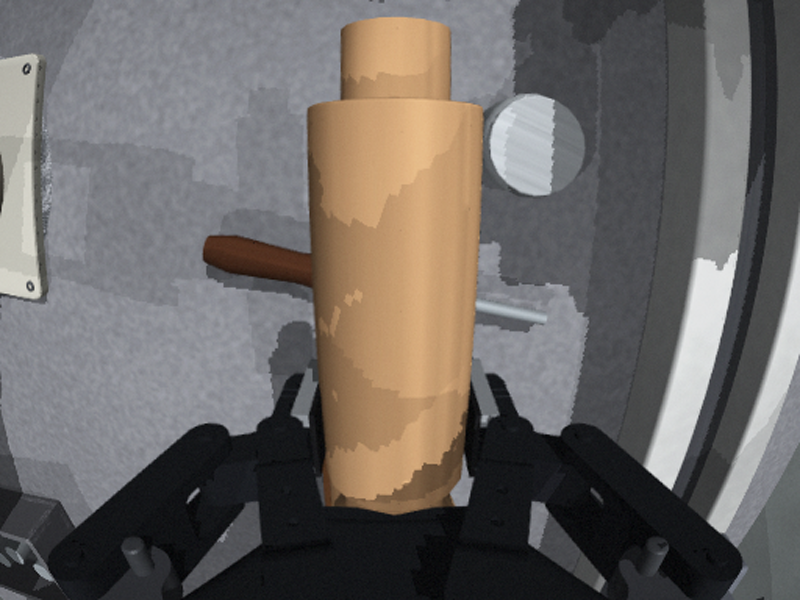

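View pics/top5b.png

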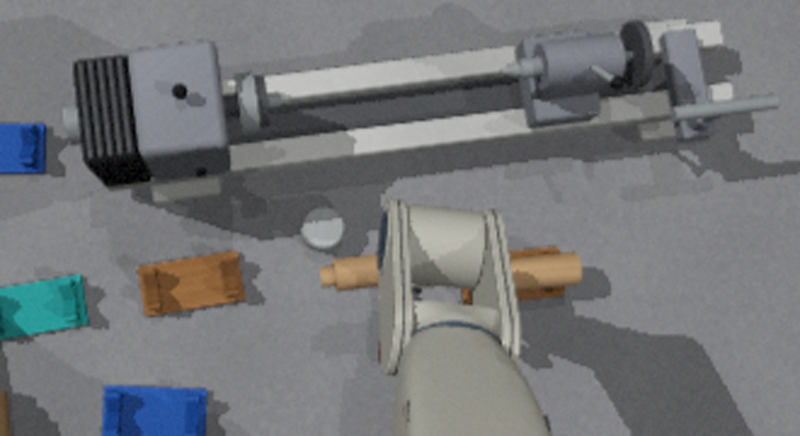

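The spindle is held level, spigot (345,275) to the left, rest empty at (190,283). I'll move in 170 mm, then refine the lathe estimate with the wrist camera.

```bash
python3 -m pendant '[{"fingers":35,"travel":[-3,7,0],"yaw":0},{"fingers":35,"travel":[-5,14,0],"yaw":0},{"fingers":35,"travel":[-5,18,0],"yaw":0},{"fingers":35,"travel":[-5,18,0],"yaw":0},{"fingers":35,"travel":[-5,18,0],"yaw":0},{"fingers":35,"travel":[-5,18,0],"yaw":0},{"fingers":35,"travel":[-5,18,0],"yaw":0},{"fingers":35,"travel":[0,18,0],"yaw":0},{"fingers":35,"travel":[0,18,0],"yaw":0},{"fingers":35,"travel":[0,14,0],"yaw":0},{"fingers":35,"travel":[0,8,0],"yaw":0},{"fingers":35,"travel":[0,0,0],"yaw":0},{"fingers":35,"travel":[0,0,0],"yaw":0}]' 80
python3 to.py .679 -.0427 .151
python3 - <<'E'
from rig import env
from h import *
s=env.sense();f=env.grab_frame('wrist');f['R']=s['tool_rot'];f['p']=s['position'];save('wr6',f)
f=env.grab_frame('scene');save('sc6',f)
a=cv2.imread('pics/wr6.png');b=cv2.imread('pics/sc6.png')
cv2.imwrite('pics/wr6b.png',cv2.resize(a,(800,600),interpolation=cv2.INTER_CUBIC));cv2.imwrite('pics/sc6b.png',cv2.resize(b,(800,600),interpolation=cv2.INTER_CUBIC))
E
```

```text
time: 13.45
position: [0.5917, -0.053, 0.1511]
tool_rot: [[-0.115, 0.993, -0.001], [0.993, 0.115, 0.0], [0.0, -0.001, -1.0]]
contact_force: [-0.8, 0.0, -2.9]
gripper_width: 0.043
t 13.45 p [ 0.5917 -0.053   0.1511] xang 96.61 zax [-0.001  0.    -1.   ] j [ -6.3  25.1  99.4  -0.   55.5 -12.9] F [-0.75  0.04 -2.88] w 0.04297971507249786
travel mm [ 0.1 87.9  0. ]
```

View pics/wr6b.png

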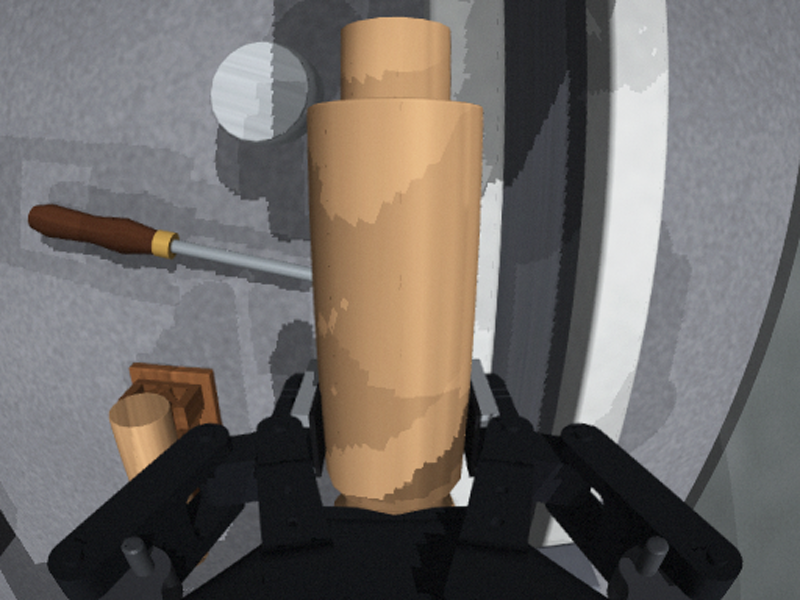

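View pics/sc6b.png

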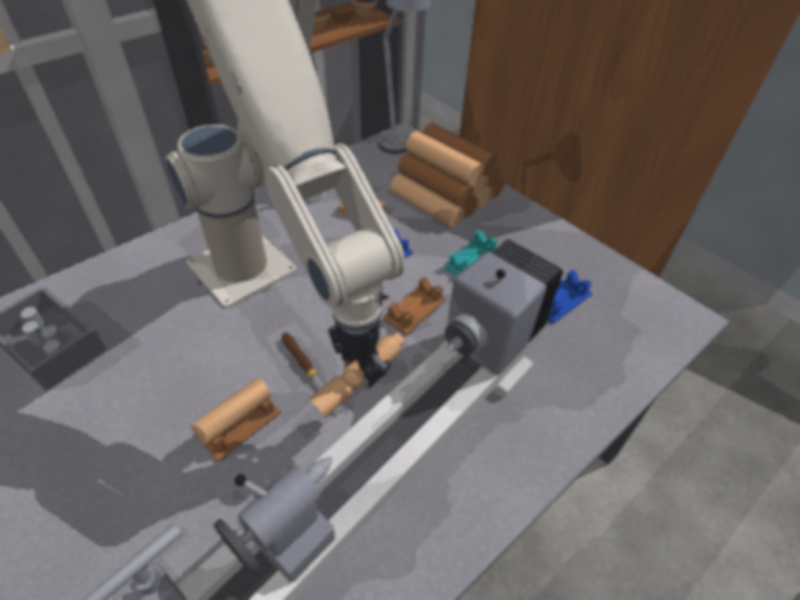

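```bash
python3 - <<'E'
from spin import *
f=load('wr6');q=wcloud(f);W=q@np.array(f['R']).T+f['p']
T=cloud(load('top0'))
for nm,C in(('wrist',W),('top',T)):
    p=C[(abs(C[...,2]-.085)<(.005 if nm=='wrist' else .008))&(C[...,0]>.5)&(C[...,0]<.85)]
    ed=[]
    for y in np.arange(-.16,.15,.02):
        s=p[(p[:,1]>=y)&(p[:,1]<y+.02)]
        if len(s)>20: ed.append([s[:,1].mean(),*np.percentile(s[:,0],[1,99])])
    ed=np.array(ed)
    if len(ed)<3: print(nm,len(p));continue
    print(nm);print(ed.round(4))
    k=abs((ed[:,2]-ed[:,1])-.141)<.012
    if k.sum()>2:
        a=np.polyfit(ed[k,0],ed[k,1:].mean(1),1);print('centre line x at y=-.0427:',np.polyval(a,-.0427),'yaw',np.degrees(np.arctan(-a[0])))
E
```

```text
wrist
[[-0.1271  0.7192  0.7591]
 [-0.1097  0.7166  0.7558]
 [-0.0891  0.6414  0.753 ]
 [-0.0698  0.6392  0.7505]
 [-0.0499  0.6367  0.7486]
 [-0.0299  0.6344  0.746 ]
 [-0.0099  0.6326  0.7439]
 [ 0.01    0.63    0.7409]
 [ 0.03    0.6279  0.7387]
 [ 0.0508  0.6087  0.7365]
 [ 0.07    0.6065  0.7339]
 [ 0.0903  0.5946  0.7314]
 [ 0.108   0.5927  0.7293]
 [ 0.1278  0.6891  0.7273]]
top
[[-0.1498  0.6232  0.7608]
 [-0.1303  0.6206  0.7602]
 [-0.1102  0.6177  0.7573]
 [-0.0898  0.6169  0.7539]
 [-0.07    0.6131  0.7535]
 [-0.0498  0.6098  0.7499]
 [-0.0295  0.6087  0.7453]
 [-0.0101  0.6064  0.7463]
 [ 0.0098  0.6029  0.7428]
 [ 0.0302  0.6015  0.7384]
 [ 0.0502  0.5987  0.7386]
 [ 0.0699  0.5961  0.7361]
 [ 0.0896  0.5944  0.7315]
 [ 0.1098  0.5923  0.7316]
 [ 0.1298  0.5886  0.7287]
 [ 0.1503  0.5883  0.6261]]
centre line x at y=-.0427: 0.6794561622294681 yaw 6.853006869842729
```

Bed edges (wrist and top cameras) put the centre line at x = 0.677–0.679 with yaw 6.9°, which agrees with the points. Moving the last 87 mm.

```bash
python3 -m pendant '[{"fingers":35,"travel":[0,5,0],"yaw":0},{"fingers":35,"travel":[0,9,0],"yaw":-0.2},{"fingers":35,"travel":[0,10,0],"yaw":0},{"fingers":35,"travel":[0,10,0],"yaw":0},{"fingers":35,"travel":[0,10,0],"yaw":0},{"fingers":35,"travel":[0,10,0],"yaw":0},{"fingers":35,"travel":[0,10,0],"yaw":0},{"fingers":35,"travel":[0,10,0],"yaw":0},{"fingers":35,"travel":[0,8,0],"yaw":0},{"fingers":35,"travel":[0,5,0],"yaw":0},{"fingers":35,"travel":[0,0,0],"yaw":0},{"fingers":35,"travel":[0,0,0],"yaw":0},{"fingers":35,"travel":[0,0,0],"yaw":0}]' 80
python3 to.py .678 -.0427 .151
python3 - <<'E'
from rig import env
from spin import *
s=env.sense();f=env.grab_frame('wrist');f['R']=s['tool_rot'];f['p']=s['position'];save('wr7',f)
f=env.grab_frame('scene');save('sc7',f);f=env.grab_frame('top');save('top7',f)
cv2.imwrite('pics/wr7b.png',cv2.resize(cv2.imread('pics/wr7.png'),(800,600),interpolation=cv2.INTER_CUBIC))
cv2.imwrite('pics/sc7b.png',cv2.resize(cv2.imread('pics/sc7.png')[180:360,160:340],(600,600),interpolation=cv2.INTER_CUBIC))
cv2.imwrite('pics/top7b.png',cv2.resize(cv2.imread('pics/top7.png')[90:190,220:400],(800,444),interpolation=cv2.INTER_CUBIC))
T,w=ana('wr7',(2,330,150,360),.15,.3)
E
```

```text
time: 14.85
position: [0.6779, -0.0427, 0.1515]
tool_rot: [[-0.118, 0.993, -0.001], [0.993, 0.118, -0.0], [0.0, -0.001, -1.0]]
contact_force: [0.1, -0.2, -2.2]
gripper_width: 0.0426
t 14.85 p [ 0.6779 -0.0427  0.1515] xang 96.8 zax [-5.e-04 -0.e+00 -1.e+00] j [ -4.6  31.7  87.9  -0.   60.4 -11.4] F [ 0.08 -0.24 -2.25] w 0.042605852550705134
travel mm [0.  0.1 0.5]
28395 tool x range [-0.0254  0.1106] angle 0.48
-0.04 13 y -0.0157 0.0213 topz 0.2131 circ y,z [ 0.0006 -0.0468] r 0.0207
-0.03 90 y -0.0155 0.0158 topz 0.2252 circ y,z [ 0.0003 -0.0575] r 0.0144
-0.02 1062 y -0.0207 0.0203 topz 0.2274 circ y,z [ 0.0002 -0.0538] r 0.0218
-0.01 1242 y -0.0205 0.0206 topz 0.2274 circ y,z [ 0.0001 -0.0542] r 0.0215
0.0 1574 y -0.0194 0.021 topz 0.2275 circ y,z [ 0.0002 -0.0539] r 0.0218
0.01 1843 y -0.0192 0.0214 topz 0.2275 circ y,z [ 0.0003 -0.0538] r 0.0219
0.02 2082 y -0.019 0.0213 topz 0.2275 circ y,z [ 0.0003 -0.0539] r 0.0219
0.03 2313 y -0.0191 0.0212 topz 0.2276 circ y,z [ 0.0003 -0.054 ] r 0.0218
0.04 2574 y -0.0189 0.0212 topz 0.2277 circ y,z [ 0.0004 -0.0542] r 0.0217
0.05 2770 y -0.0191 0.0213 topz 0.2277 circ y,z [ 0.0004 -0.0542] r 0.0217
0.06 2937 y -0.0185 0.022 topz 0.2277 circ y,z [ 0.0004 -0.0543] r 0.0216
0.07 3078 y -0.02 0.0211 topz 0.2278 circ y,z [ 0.0004 -0.0543] r 0.0217
0.08 3169 y -0.0206 0.0214 topz 0.2278 circ y,z [ 0.0004 -0.0542] r 0.0218
0.09 1719 y -0.0193 0.021 topz 0.2262 circ y,z [ 0.0007 -0.0643] r 0.0087
0.1 1771 y -0.0127 0.0137 topz 0.2195 circ y,z [ 0.0004 -0.0546] r 0.0131
0.11 157 y -0.0122 0.0136 topz 0.2195 circ y,z [ 0.0005 -0.0543] r 0.0131
```

View pics/wr7b.png

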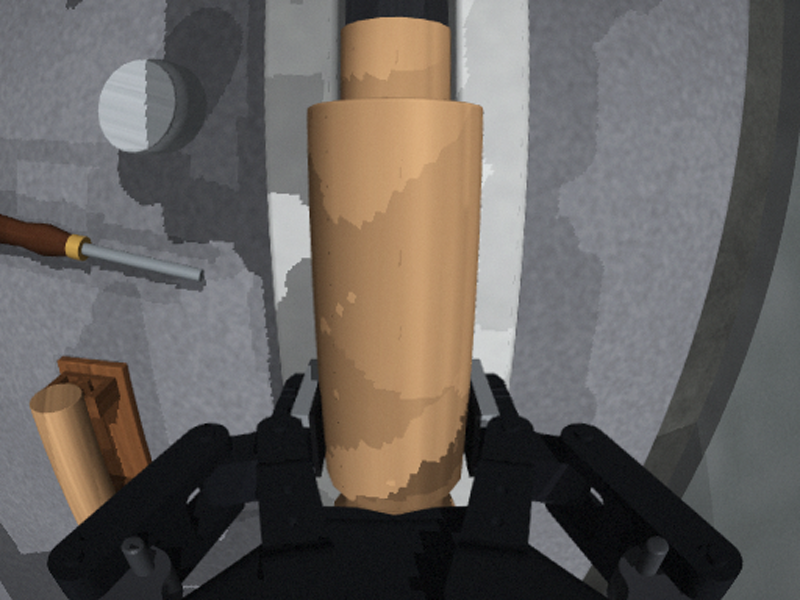

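View pics/sc7b.png

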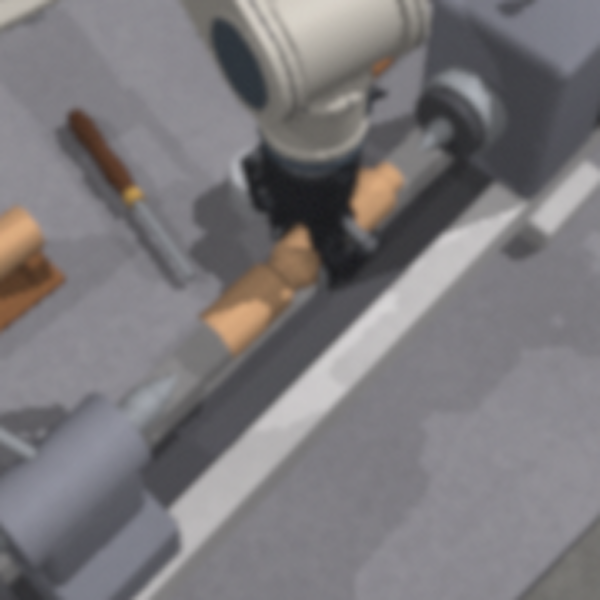

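View pics/top7b.png

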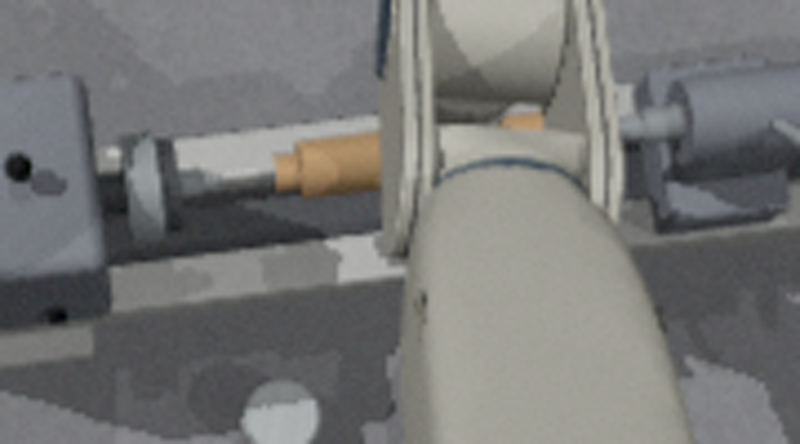

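The spindle axis is at z = 0.205, level and in line. The gap from drive tip (222,183) to spigot end (275,172) in the top crop is about 40 mm, as it should be. I'll settle briefly, check that it is still, and hand in.

```bash
python3 -m pendant '[{"fingers":35,"travel":[0,0,0],"yaw":0},{"fingers":35,"travel":[0,0,0],"yaw":0},{"fingers":35,"travel":[0,0,0],"yaw":0},{"fingers":35,"travel":[0,0,0],"yaw":0},{"fingers":35,"travel":[0,0,0],"yaw":0}]' 80
python3 to.py
python3 - <<'E'
from rig import env
print(env.sense()['dq'].round(2)); print(env.job_done())
E
```

```text
time: 15.5
position: [0.6784, -0.0427, 0.1515]
tool_rot: [[-0.118, 0.993, -0.0], [0.993, 0.118, 0.0], [0.0, -0.0, -1.0]]
contact_force: [0.4, -0.3, -2.5]
gripper_width: 0.0429
t 15.5 p [ 0.6784 -0.0427  0.1515] xang 96.8 zax [-0.  0. -1.] j [ -4.6  31.8  87.9   0.   60.4 -11.4] F [ 0.4  -0.28 -2.48] w 0.04289749294916911
[ 0.02  0.1   0.07 -0.04 -0.1  -0.11]
the job is handed in; nothing more can be done
None
```

The long spindle is held still and level between the lathe centres, spigot towards the headstock, and the job is handed in at 15.5 s. No verdict was reported.

**What I did:** I found the spindle by its neck and spigot in the left brown rest. I gripped it near its middle at 80 N, lifted it level, carried it across and moved it in sideways between the points.

**Last checks:**
- **Position:** the spindle centre is about (0.678, -0.042, 0.205) m. The lathe mid-point was estimated at (0.678–0.679, -0.043, 0.205) m.
- **Direction:** the spindle yaw is 6.8–7.3° against 6.6–6.9° for the lathe, and tilt is under 0.5°.
- **Clearance:** the gap to the drive point is about 40 mm. The tail end is clear too, but I only judged that by eye in the scene view.
- **Load:** the wrist carries about 2.5 N, which is roughly the spindle's weight. Joint speeds are close to zero.
- **Other things:** I made no contact with the lathe, short blank, gouge or wax tin that I could see. I did not measure whether they shifted.

**Checks that disagreed:**
- **First grip too high:** the pads pinched only the top of the spindle (35.7 mm wide instead of 45). The wrist camera put the real grasp point about 50–55 mm behind the reported TCP, not 19 mm, so I opened, went 32 mm lower and gripped again.
- **Width still slightly low:** the final finger width reads 43 mm rather than 45, but the spindle did not move in the grip during the carry.

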